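# Wipe the wedge offcuts off the clearing board into its tray

## Robot

A 6-joint arm with a two-finger parallel gripper is mounted at the origin on the work surface; the furniture and walls round the work are solid. World frame = base frame: x ahead of the robot, y to its left, z up, the work surface at z = 0. Lengths are in m, angles in degrees, forces in N, time in s.
With the tool pointing down it reaches from about 0.4 to 0.825 m from the base axis. Payload 7 kg.
Tool frame: the origin (TCP) lies at the very end of the fingers, on their centre line; the grasp point (between the pads) lies hold_point_z behind it (hold_point_z is the distance from the TCP to the grasp point, in m); z points along the fingers, y is the direction in which the jaws open and shut (so a half turn about z gives the same grasp; the last joint's range is limited). The gripper opens to 88 mm and grips with 3 to 60 N. Pads are 19 mm wide; open, the fingers measure 130 mm over their backs; the gripper's body (78 mm by 193 mm) begins 47 mm behind the grasp point.
Start: joints at [85.606, 20.546, 0.682, 0, -70.136, -16.507], TCP at [0.241, 0.631, 0.227] pointing down, gripper open.
Joint ranges: [-176.03, 176.03], [-82.01, 121.73], [-58.28, 71.71], [-173.87, 95.51], [-174.79, -0.11], [-173.66, 173.66]. Speed limits (degrees/s): [136.94, 136.94, 172.46, 180, 180, 180].

## Interface

Orientations are given as [roll, pitch, yaw] about the fixed x, y, z axes, in that order (R = Rz(yaw) Ry(pitch) Rx(roll)).
In Python, from plant import get_obs, snapshot, close_job, hold_point_z gives the robot as it stands. The module is installed in compiled form; this text tells all that it offers.
- The arm moves only by the tool jog_arm, never from a script. Its argument "commands" is a list of rows, each a list of 4 numbers: the shift along the world's x, y, z in mm, then the turn about the world's z in degrees. In form: [[x, y, z, turn], ...]. A call has exactly 10 rows; each row shifts and turns the commanded pose from where the row before left it; what a row does not reach is not made up. A row lasts 1/12 s, in which the tool goes at most 41.7 mm and 7.16 degrees, less where a joint would pass 70% of its speed; a pose out of reach is approached as far as the arm can. A call is refused whole if a number of a shift passes 41.7 or a number of a turn 7.16, either way. A call with a gripper value outside its range is refused whole. "fingers" is the finger opening in mm, from 0 to 87.6, set as the call begins (left out, the last holds). The fingers move at their own pace and stop on an object; the grip force is fixed at half the most. Time passes only in rows, so rows that do not move let the fingers close, or fill a call up. It gives the time, the measured TCP pose, the force and the opening at its end, in the units of the state.
- get_obs(): the state, without advancing time (a new reading comes with each control period).
- snapshot(name): name is "side" or "top"; returns a dict with "image" (480x640x3 uint8, red, green, blue), "fov_y" (degrees; the focal length in pixels is half the picture's height over the tangent of half this angle, whatever the lens; pixels are square), "cx", "cy" (the principal point, pixels), "rvec" (rotation vector, rad) and "tvec" (3), from world to camera coordinates, as OpenCV has them. Camera axes: x right, y down, z forward; pixel columns grow to the right and rows downward; lengths in m; the calibration is good to about 2 mm. A picture is of the moment at which its call begins. There is no depth.
- close_job(): hands the job in, once; it reports no verdict.
The state is a dict: "clock": time; "joint_pos": joint angles; "qvel": joint speeds; "tau": joint torques, N m; "tool_pos": TCP position; "orientation": TCP orientation; "force": force on the tool from outside, world axes, zero at the start; "moment": the same for the moment, N m; "opening": finger opening in m.
Only numpy, scipy, OpenCV 4.12 (cv2) and the standard library are available. Lean on these libraries where they do the work, as an engineer would, in place of code of your own. Each camera call takes 0.05 s, during which the arm holds its last target.

## Task

Clear the three loose wedges off the raised board into the tray at its far end by wiping them along with the steel-shod scraper block, its steel edge resting on the board, not with the gripper itself. The block is parked standing on its end: first lay it down on its steel edge on the bench and let go, then take it again by its back from above and wipe. When all three wedges lie in the tray, set the block back down on its steel edge on the bench and leave the other things where they are.

Things in the scene. Friction and masses are not known exactly. Their poses are not given: they have to be found in the camera images.
- board: Clearing board, fixed to the bench, 300 x 180 mm: a plywood panel, then a chip tray at its far end. Origin on the bench under the panel; x along the board to the tray, z up. Panel: flat top 45 mm above the bench from x = -100 to +80 mm, 164 mm wide between side battens 10 mm high (y = -82 to +82 mm); no batten at the near end or towards the tray.
- panel_centre (a point): Point on the panel's top surface, 45 mm above the bench, straight above the board's origin; axes as the board's.
- tray_floor (a point): Centre of the tray's inner floor, 6 mm above the bench, 135 mm along the board's x from its origin; axes as the board's. The tray is open above, 112 mm long (x) by 164 mm wide (y) inside; its side and far walls are 8 mm thick and end 44 mm above the bench. Its near wall is the panel's end.
- scraper: Scraper block, wood, 130 x 60 x 30 mm, 0.26 kg, starting upright on one short end; a smooth steel shoe 12 mm thick covers one long narrow edge, which first faces roughly to the left. Origin: centre of the end it starts on. z along the 130 mm length (first up), x across the 60 mm width from the flat steel edge (x = -30 mm) to the wooden back (x = +30 mm), y across the 30 mm thickness.
- scraper_middle (a point): Middle of the scraper block, at z = 65 mm on its own z axis; axes as the scraper's. When the block lies on its steel edge its x axis points up and this point is 30 mm above the surface under it. Free bench to lay the block on: x 0.30 to 0.41, y -0.37 to -0.23 m. A vice to the right of that is 118 mm high, the drawer chest beyond (from x = 0.45 m) 215 mm, the beam lying between there and the board 118 mm.
- wedge_1: Loose hardwood wedge (an offcut), about 82 mm long, 24 mm wide, 18 mm high at the thick end and tapering to the thin end, 25 g; it lies on the panel, roughly lengthwise along the board. Origin at the centre of its underside; y along its length, z up at the start.
- wedge_2: Loose hardwood wedge (an offcut), about 82 mm long, 24 mm wide, 18 mm high at the thick end and tapering to the thin end, 25 g; it lies on the panel, roughly lengthwise along the board. Origin at the centre of its underside; y along its length, z up at the start.
- wedge_3: Loose hardwood wedge (an offcut), about 82 mm long, 24 mm wide, 18 mm high at the thick end and tapering to the thin end, 25 g; it lies on the panel, roughly lengthwise along the board. Origin at the centre of its underside; y along its length, z up at the start.
- tape_measure: Bystander: pocket tape measure, 61 x 74 x 72 mm high. Origin at the centre of its underside.
- nail_tin: Bystander: open tin, 68 mm across, 62 mm high. Origin at the centre of its underside.

How it is judged:
By the outcome, as a careful person would: the job done as asked, in the order asked, and still so for the second after the job is handed in, with the robot touching nothing.
It also fails if it takes over 61 s, if anything falls off the work surface, if the arm or the gripper's body presses on something with over 40 N, if the wrist force passes 120 N, or if a joint passes its speed limit or range.

## Working session

There is one attempt and no reset: what is moved stays moved. The work goes in short steps, Python scripts to look and compute and a tool call to move; the robot and the scene stay as the last step left them, time stands still between calls to the robot, and variables do not carry over. Pictures are saved under pics/ and viewed, and the job is handed in when it is done.

Besides the shell and the picture viewer there is one more tool, called after "Emit:" as name(argument=value, ...), one argument or row to a line, values as JSON. jog_arm: Moves the arm, as the interface text tells. Its arguments: {"type":"object","properties":{"commands":{"type":"array","items":{"type":"array","items":{"type":"number"}}},"fingers":{"type":"number"}},"required":["commands"]}

```bash
mkdir -p pics; ls
python3 - <<'E'
from plant import get_obs, snapshot, hold_point_z
import cv2
print(hold_point_z, get_obs())
for n in("side","top"):
    s=snapshot(n); cv2.imwrite(f"pics/{n}0.png",s["image"][:,:,::-1])
    print({k:v for k,v in s.items() if k!="image"})
E
```

```text
pics
0.0188 {'clock': 0.0, 'joint_pos': array([ 8.56037614e+01,  2.05909661e+01,  6.33625689e-01, -2.04173910e-02,
       -7.01361192e+01, -1.65083071e+01]), 'qvel': array([-0.03588315,  0.08046449,  0.0436621 ,  0.01050216, -0.08623426,
       -0.00447738]), 'tau': array([-6.50894999e-04, -5.82721961e+01,  2.93045551e+01,  6.99691460e+00,
        6.80463592e-03, -1.75280138e-04]), 'tool_pos': array([0.2406811 , 0.63010344, 0.22562593]), 'orientation': array([ 1.79904938e+02, -8.15711153e-03, -2.09114922e+01]), 'force': array([ 0.23593806, -0.601651  , -0.59285495]), 'moment': array([-0.02673525, -0.02873441, -0.02834127]), 'opening': 0.08767117204315289}
{'fov_y': 57.18623185122639, 'cx': 326.20883400016373, 'cy': 236.53322858502844, 'rvec': array([ 2.00181338, -0.38196798,  0.22730396]), 'tvec': array([-0.46531562,  0.14489458,  1.01042646])}
{'fov_y': 55.4118247016158, 'cx': 330.0348784654165, 'cy': 237.0151998525751, 'rvec': array([ 2.24400996, -1.9505631 ,  0.20786899]), 'tvec': array([-0.07208899,  0.48910488,  0.92753494])}
```

View pics/side0.png

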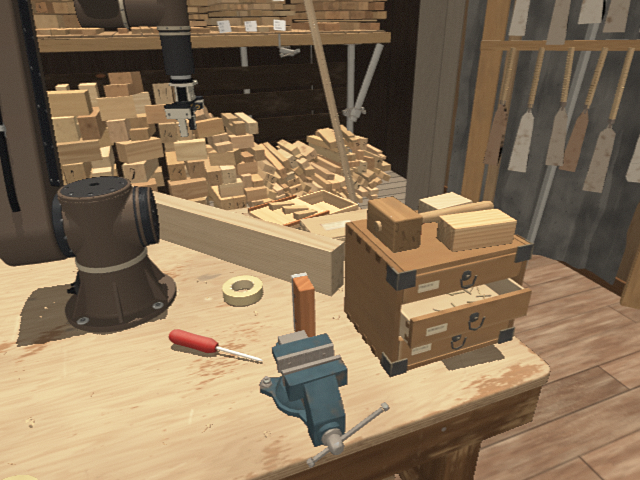

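View pics/top0.png

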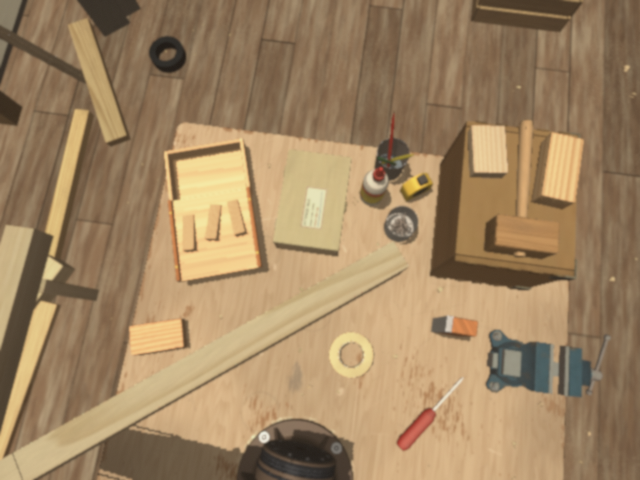

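```bash
cat > h.py <<'E'
import numpy as np, cv2
from plant import get_obs, snapshot, hold_point_z
def cam(s):
    f=240/np.tan(np.radians(s["fov_y"]/2)); K=np.array([[f,0,s["cx"]],[0,f,s["cy"]],[0,0,1]])
    R=cv2.Rodrigues(np.array(s["rvec"]))[0]; t=np.array(s["tvec"]); return K,R,t
def ray(s,uv,z):
    K,R,t=cam(s); c=-R.T@t; d=R.T@np.linalg.solve(K,[uv[0],uv[1],1.]); return c+d*(z-c[2])/d[2]
def proj(s,P):
    K,R,t=cam(s); q=K@(R@np.array(P,float)+t); return q[:2]/q[2]
def crop(s,name,x0,x1,y0,y1,k):
    im=s["image"][y0:y1,x0:x1,::-1]; cv2.imwrite(name,cv2.resize(im,None,fx=k,fy=k,interpolation=cv2.INTER_CUBIC))
E
python3 - <<'E'
from h import *
s=snapshot("top"); q=snapshot("side")
for c in (s,q):
    K,R,t=cam(c); print("cam",-R.T@t)
crop(s,"pics/t1.png",120,280,130,290,4)
crop(s,"pics/t2.png",380,540,270,390,5)
crop(q,"pics/s2.png",240,360,240,360,5)
for n,uv,z in (("blk top",(462,327),.13),("chest",(470,125),.215),("chestfl",(455,262),.215),("vice",(490,335),.0),("boardTL",(166,152),.044),("boardTR",(243,143),.044),("BL",(178,278),.055),("BR",(258,268),.055),("beamend",(405,262),.118),("beamR",(395,245),.118),("beamL",(0,460),.118),("tape",(417,185),.07),("tin",(402,225),.06)):
    print(n,ray(s,uv,z).round(3))
E
```

```text
cam [ 0.2893074  -0.03273386  1.00993623]
cam [ 0.13084416 -0.95444236  0.57479933]
blk top [ 0.34  -0.277  0.13 ]
chest [ 0.709 -0.239  0.215]
chestfl [ 0.446 -0.232  0.215]
vice [ 0.339 -0.374  0.   ]
boardTL [0.639 0.39  0.044]
boardTR [0.684 0.222 0.044]
BL [0.362 0.3   0.055]
BR [0.407 0.138 0.055]
beamend [ 0.451 -0.159  0.118]
beamR [ 0.482 -0.136  0.118]
beamL [-0.011  0.528  0.118]
tape [ 0.63  -0.174  0.07 ]
tin [ 0.54  -0.152  0.06 ]
```

View pics/t1.png

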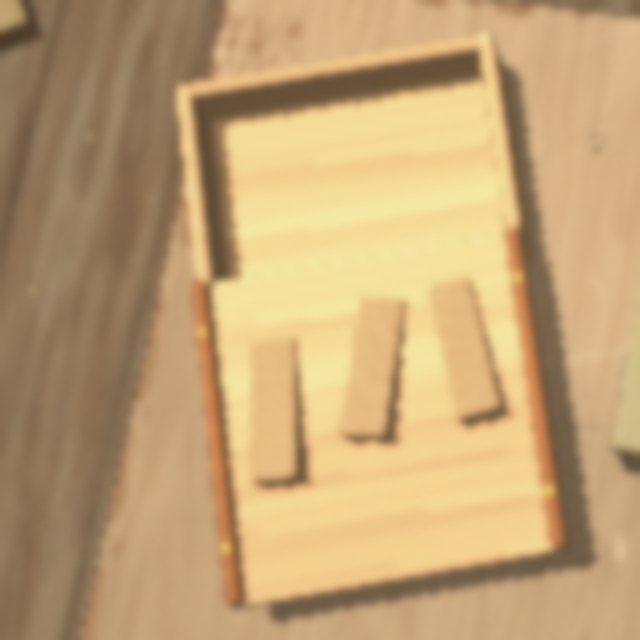

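View pics/t2.png

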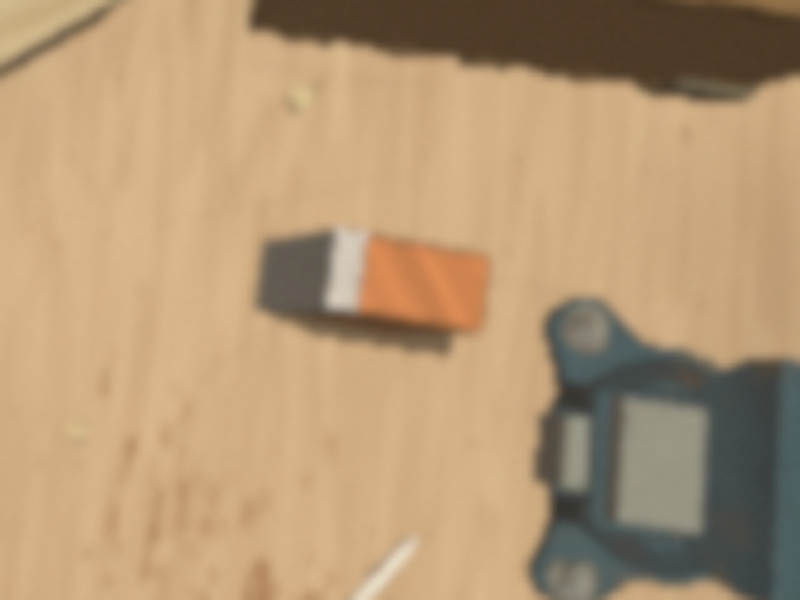

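View pics/s2.png

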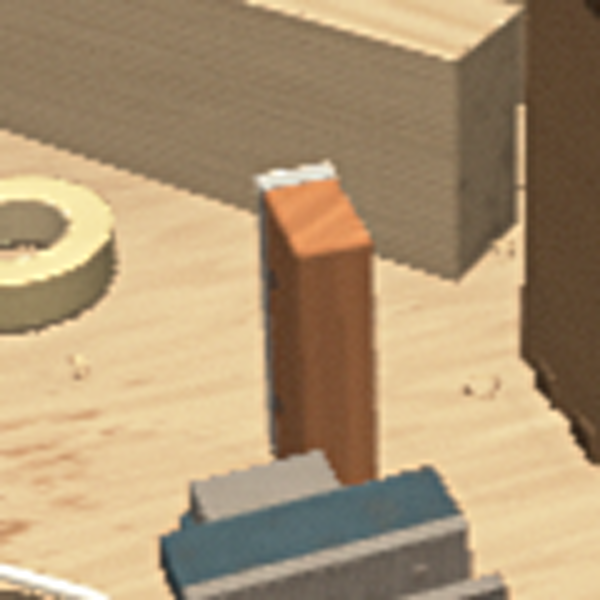

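Run:
```python
from h import *
s=snapshot("top"); q=snapshot("side")
T=[ray(s,(380+a/5,270+b/5),.13) for a,b in((335,230),(490,252),(485,332),(325,308))]
print("block top",np.round(T,3), np.mean(T,0).round(4))
S=[ray(q,(240+a/5,240+b/5),.13) for a,b in((257,180),(332,165),(371,242),(300,258))]
print("side",np.round(S,3), np.mean(S,0).round(4))
d=(T[1]+T[2]-T[0]-T[3]); print("x axis ang",np.degrees(np.arctan2(d[1],d[0])))
P=lambda a,b,z: ray(s,(120+a/4,130+b/4),z)
NL=P(232,605,.055);NR=P(562,548,.055);FL=P(180,86,.044);FR=P(490,38,.044)
for n,p in zip("NL NR FL FR".split(),(NL,NR,FL,FR)):print(n,p.round(4))
print("widths",np.linalg.norm(NL-NR),np.linalg.norm(FL-FR),"len",np.linalg.norm((NL-FL)[:2]),np.linalg.norm((NR-FR)[:2]))
d=(FL+FR-NL-NR)[:2]; yaw=np.arctan2(d[1],d[0]); d2=(NL+FL-NR-FR)[:2]; print("yaw",np.degrees(yaw),np.degrees(np.arctan2(d2[1],d2[0]))-90)
ux=np.array([np.cos(yaw),np.sin(yaw)]);uy=np.array([-ux[1],ux[0]])
m=(NL+NR+FL+FR)[:2]/4; o=m-ux*.05; print("origin",o)
# wedge corners
W=[((252,340),(297,340),(300,482),(255,486)),((363,298),(406,300),(388,440),(343,435)),((432,284),(470,280),(505,412),(462,422))]
for w in W:
  for z in(.045,.063):
    print(z,[ (np.round([ (P(a,b,z)[:2]-o)@ux*1000,(P(a,b,z)[:2]-o)@uy*1000])).tolist() for a,b in w])
for n,p in (("batL",(215,290)),("batLn",(243,600)),("batR",(512,230)),("batRn",(550,545))):
  r=P(*p,.05)[:2]-o; print(n,r@ux,r@uy)
```

```text
block top [[ 0.357 -0.247  0.13 ]
 [ 0.357 -0.306  0.13 ]
 [ 0.327 -0.306  0.13 ]
 [ 0.327 -0.246  0.13 ]] [ 0.3419 -0.2761  0.13  ]
side [[ 0.33  -0.251  0.13 ]
 [ 0.361 -0.251  0.13 ]
 [ 0.356 -0.308  0.13 ]
 [ 0.329 -0.309  0.13 ]] [ 0.3441 -0.2798  0.13  ]
x axis ang -90.22230455210365
NL [0.3556 0.2988 0.055 ]
NR [0.4094 0.1328 0.055 ]
FL [0.6397 0.3928 0.044 ]
FR [0.6925 0.225  0.044 ]
widths 0.17445221684480164 0.17595005123679505 len 0.2992463150486522 0.2978361114591098
yaw 18.18493420172325 17.710969024594547
origin [0.47679544 0.24674776]
0.045 [[45.0, 64.0], [41.0, 40.0], [-38.0, 47.0], [-36.0, 71.0]]
0.063 [[40.0, 59.0], [35.0, 35.0], [-42.0, 43.0], [-40.0, 66.0]]
0.045 [[58.0, 1.0], [53.0, -22.0], [-23.0, -2.0], [-16.0, 21.0]]
0.063 [[52.0, -2.0], [47.0, -25.0], [-28.0, -6.0], [-21.0, 17.0]]
0.045 [[60.0, -37.0], [58.0, -58.0], [-19.0, -66.0], [-20.0, -43.0]]
0.063 [[54.0, -40.0], [52.0, -61.0], [-24.0, -69.0], [-25.0, -46.0]]
batL 0.07550079370736332 0.07937815370744594
batLn -0.0964206084822993 0.08277927291320747
batR 0.08082639301730897 -0.0851176491221125
batRn -0.09606236072398651 -0.0805706225264711
```

Emit:
jog_arm(
  commands=[
    [22.8, -32.9, 10, -6],
    [22.8, -32.9, 10, -6],
    [22.8, -32.9, 10, -6],
    [22.8, -32.9, 10, -6],
    [22.8, -32.9, 10, -6],
    [22.8, -32.9, 10, -6],
    [22.8, -32.9, 10, -6],
    [12.5, -37.5, 5, -6],
    [12.5, -37.5, 0, -6],
    [12.5, -37.5, 0, -6],
  ],
  fingers=60,
)

```text
clock: 1.13
tool_pos: [0.4384, 0.286, 0.3021]
orientation: [-180.0, 0.0, -81.2]
force: [1.5, 0.4, -0.7]
opening: 0.0597
```

Emit:
jog_arm(
  commands=[
    [12.5, -37.5, 0, -1.8],
    [12.5, -37.5, 0, -1.8],
    [12.5, -37.5, 0, -1.8],
    [12.5, -37.5, 0, -1.8],
    [12.5, -37.5, 0, -1.9],
    [-8, -40, 0, 0],
    [-8, -40, 0, 0],
    [-8, -40, 0, 0],
    [-8, -40, 0, 0],
    [-8, -40, 0, 0],
  ],
)

```text
clock: 1.97
tool_pos: [0.4595, -0.1015, 0.3019]
orientation: [-179.9, 0.0, -90.0]
force: [1.7, 0.4, -0.9]
opening: 0.06
```

Emit:
jog_arm(
  commands=[
    [-19.4, -30.2, 0, 0],
    [-19.4, -30.2, 0, 0],
    [-19.4, -30.2, 0, 0],
    [-19.4, -30.2, 0, 0],
    [-19.4, -30.2, 0, 0],
    [-19.4, -30.2, 0, 0],
    [0, 0, -35, 0],
    [0, 0, -35, 0],
    [0, 0, -30, 0],
    [0, 0, 0, 0],
  ],
)

```text
clock: 2.8
tool_pos: [0.3403, -0.2797, 0.1965]
orientation: [179.6, 0.2, -90.1]
force: [-1.1, -0.3, -0.3]
opening: 0.06
```

Run:
```python
from h import *
s=snapshot("top"); q=snapshot("side")
crop(s,"pics/t3.png",380,540,250,370,5)
crop(q,"pics/s3.png",220,380,160,320,4)
```

```text
(no output)
```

View pics/s3.png

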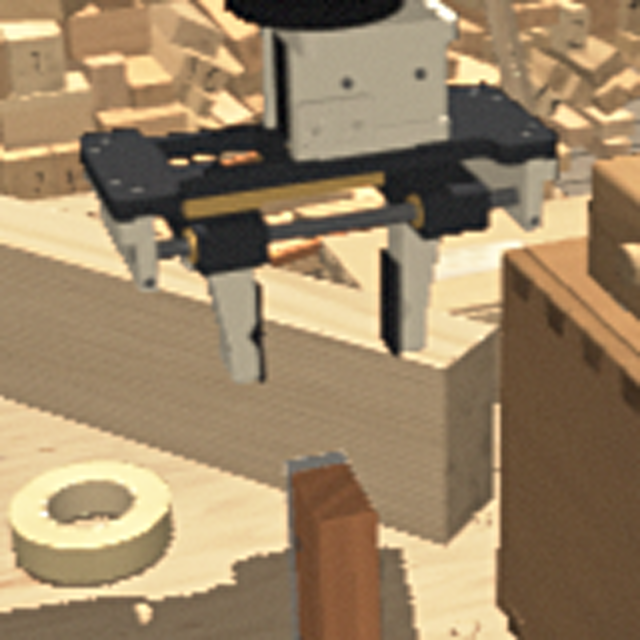

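View pics/t3.png

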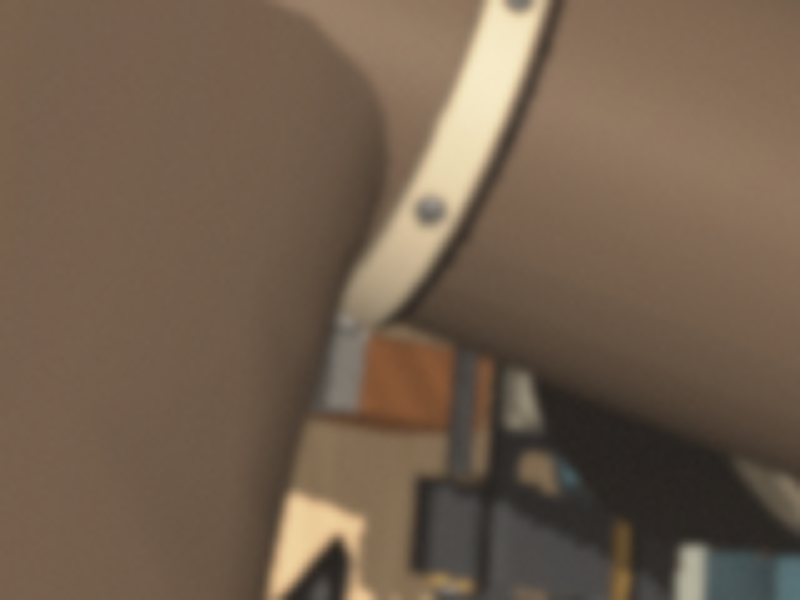

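Emit:
jog_arm(
  commands=[
    [0, 0, -30, 0],
    [0, 0, -30, 0],
    [0, 0, -30, 0],
    [0, 0, -20, 0],
    [0, 0, 0, 0],
    [0, 0, 0, 0],
    [0, 0, 0, 0],
    [0, 0, 0, 0],
    [0, 0, 0, 0],
    [0, 0, 0, 0],
  ],
)

```text
clock: 3.73
tool_pos: [0.3448, -0.2812, 0.0928]
orientation: [-179.9, -0.0, -90.0]
force: [0.4, 0.5, -0.4]
opening: 0.0603
```

Emit:
jog_arm(
  commands=[
    [-1, -2, -11, 0],
    [0, 0, 0, 0],
    [0, 0, 0, 0],
    [0, 0, 0, 0],
    [0, 0, 0, 0],
    [0, 0, 0, 0],
    [0, 0, 0, 0],
    [0, 0, 0, 0],
    [0, 0, 0, 0],
    [0, 0, 0, 0],
  ],
  fingers=24,
)

```text
clock: 4.57
tool_pos: [0.3434, -0.2831, 0.0809]
orientation: [-180.0, -0.0, -90.0]
force: [0.4, 2.0, 6.3]
opening: 0.0304
```

Run:
```python
from h import *
q=snapshot("side"); o=get_obs(); print(o["tool_pos"],o["force"],o["opening"])
crop(q,"pics/s4.png",220,380,200,360,4)
```

```text
[ 0.34338934 -0.28306323  0.08093892] [-0.57304761  0.2684705   5.6692537 ] 0.030087379968067263
```

View pics/s4.png

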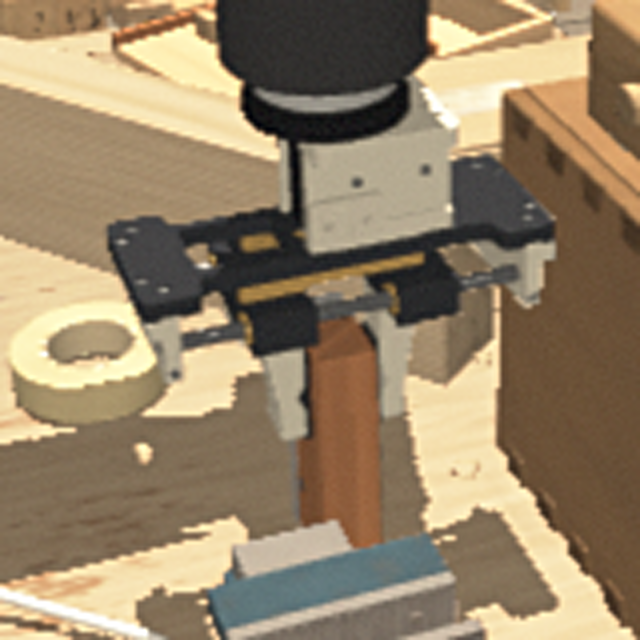

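Emit:
jog_arm(
  commands=[
    [0, 0, 0, 0],
    [0, 0, 0, 0],
    [0, 0, 0, 0],
    [0, -8, -5, 0],
    [0, -9, -5, 0],
    [0, 0, 0, 0],
    [0, 0, 0, 0],
    [0, 0, 0, 0],
    [0, 0, 0, 0],
    [0, 0, 0, 0],
  ],
  fingers=36,
)

```text
clock: 5.45
tool_pos: [0.343, -0.2999, 0.0706]
orientation: [-180.0, -0.0, -90.0]
force: [0.0, -0.1, 1.2]
opening: 0.0359
```

Emit:
jog_arm(
  commands=[
    [0, 0, 0, 0],
    [0, 0, 0, 0],
    [0, 0, 0, 0],
    [0, 0, 0, 0],
    [0, 0, 5, 0],
    [0, 0, 5, 0],
    [0, 0, 5, 0],
    [0, 0, 5, 0],
    [0, 0, 0, 0],
    [0, 0, 0, 0],
  ],
  fingers=29,
)

```text
clock: 6.28
tool_pos: [0.3433, -0.3, 0.091]
orientation: [-179.9, -0.0, -90.0]
force: [-0.3, 0.1, -2.1]
opening: 0.0295
```

Run:
```python
from h import *
q=snapshot("side"); o=get_obs(); print(o["tool_pos"],o["force"],o["moment"],o["opening"])
crop(q,"pics/s5.png",220,380,200,360,4)
```

```text
[ 0.3429977  -0.2999146   0.09069015] [-0.12808728  0.25726957 -2.26281129] [ 0.00469618  0.02358548 -0.01385261] 0.030299639203021173
```

View pics/s5.png

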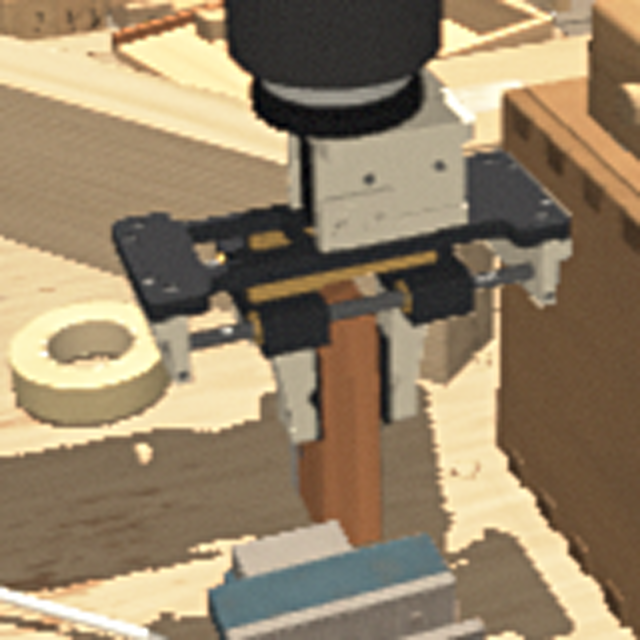

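Emit:
jog_arm(
  commands=[
    [0, 0, 0, 0],
    [0, 0, 0, 0],
    [0, 0, 0, 0],
    [0, 0, 0, 0],
    [0, 0, 0, 0],
    [0, 0, 0, 0],
    [0, 0, 0, 0],
    [0, 0, 0, 0],
    [0, 0, 0, 0],
    [0, 0, 0, 0],
  ],
  fingers=29.9,
)

```text
clock: 7.17
tool_pos: [0.343, -0.2999, 0.0906]
orientation: [180.0, 0.0, -90.0]
force: [-0.2, -0.8, -2.4]
opening: 0.03
```

Run:
```python
from h import *
q=snapshot("side"); o=get_obs(); print(o["tool_pos"],o["force"],o["moment"],o["opening"])
crop(q,"pics/s6.png",220,380,200,360,4)
```

```text
[ 0.34300337 -0.29992696  0.09056481] [-0.95166452  0.45720645 -2.53709117] [0.01957242 0.0109701  0.00198089] 0.030245479824592164
```

View pics/s6.png

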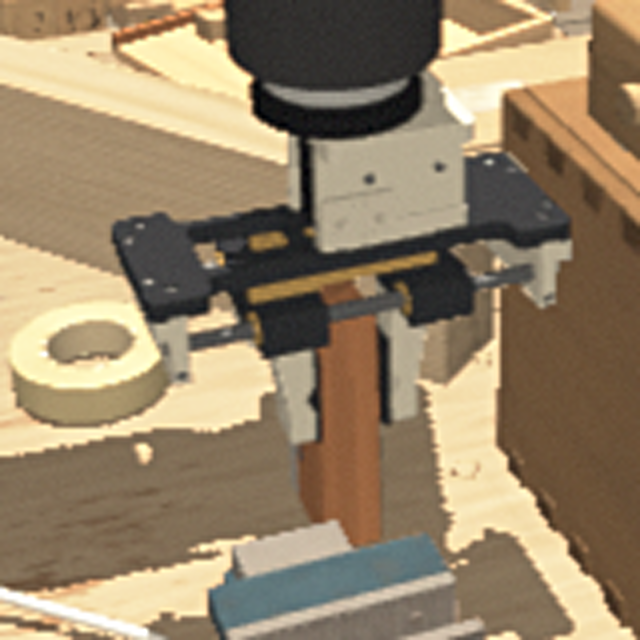

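Emit:
jog_arm(
  commands=[
    [0, 0, -5, 0],
    [0, 0, -5, 0],
    [0, 0, 0, 0],
    [0, 0, 0, 0],
    [0, 0, 0, 0],
    [0, 0, 0, 0],
    [0, 0, 0, 0],
    [0, 0, 0, 0],
    [0, 0, 0, 0],
    [0, 0, 0, 0],
  ],
  fingers=30.1,
)

```text
clock: 8.05
tool_pos: [0.3431, -0.3, 0.0806]
orientation: [-180.0, -0.0, -90.0]
force: [-0.1, 0.9, -2.5]
opening: 0.0302
```

Run:
```python
from h import *
q=snapshot("side"); o=get_obs(); print(o["tool_pos"],o["force"],o["moment"],o["opening"])
crop(q,"pics/s7.png",220,380,200,360,4)
```

```text
[ 0.34305445 -0.2999631   0.08064771] [ 1.07326204  0.5873982  -2.81862701] [ 0.03136046 -0.05358897  0.01428143] 0.030492443231615995
```

View pics/s7.png

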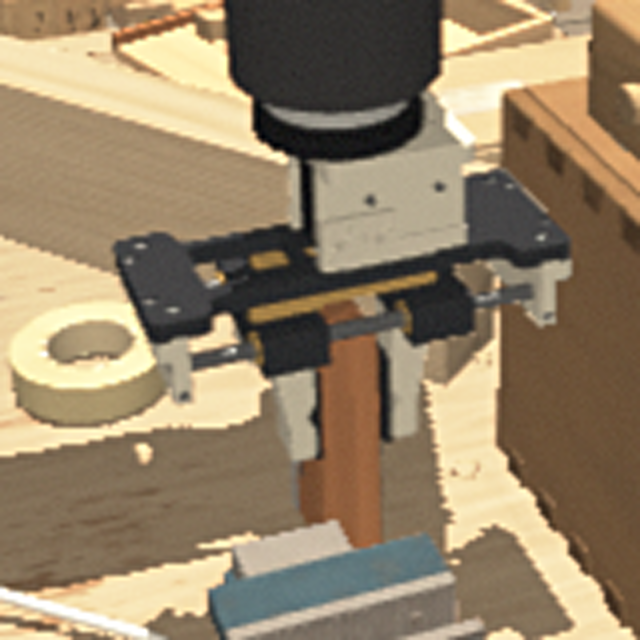

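Emit:
jog_arm(
  commands=[
    [0, 0, 0, 0],
    [0, 0, 0, 0],
    [0, 0, 0, 0],
    [0, 0, 0, 0],
    [0, 0, 0, 0],
    [0, 0, 0, 0],
    [0, 0, 0, 0],
    [0, 0, 0, 0],
    [0, 0, 0, 0],
    [0, 0, 0, 0],
  ],
  fingers=30.4,
)

```text
clock: 8.93
tool_pos: [0.343, -0.3, 0.0805]
orientation: [180.0, 0.0, -90.0]
force: [-0.8, 0.2, -0.9]
opening: 0.0303
```

Run:
```python
from h import *
q=snapshot("side"); o=get_obs(); print(o["tool_pos"],o["force"],o["moment"],o["opening"])
crop(q,"pics/s8.png",220,380,200,360,4)
```

```text
[ 0.34302035 -0.29992815  0.08055295] [ 0.2815839   0.23823569 -0.00086405] [ 0.08039164 -0.032184   -0.03960836] 0.030434459545708656
```

View pics/s8.png

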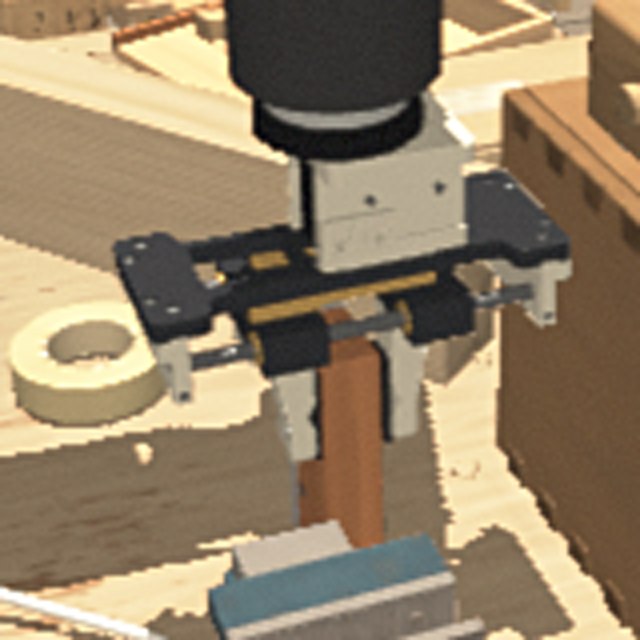

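Run:
```python
from h import *
q=snapshot("top")
crop(q,"pics/t8.png",400,500,290,370,7)
```

View pics/t8.png

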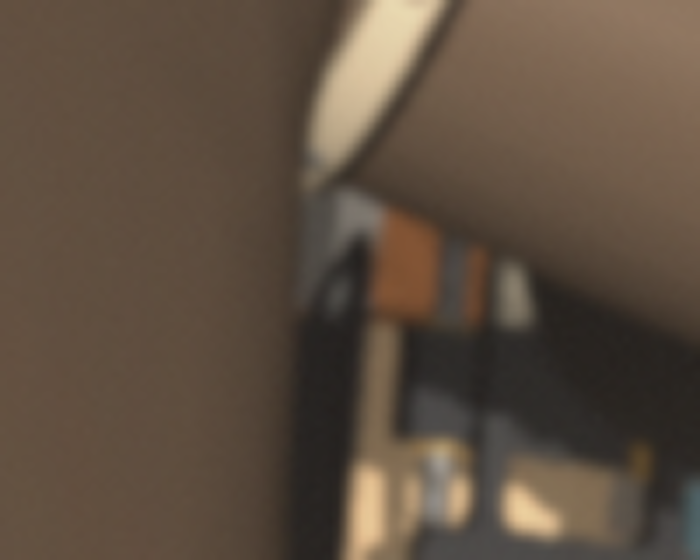

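Emit:
jog_arm(
  commands=[
    [0, 0, 0, 0],
    [0, 0, 0, 0],
    [0, 9, 4, 0],
    [0, 10, 4, 0],
    [0, 9, 4, 0],
    [0, 0, 0, 0],
    [0, 0, 0, 0],
    [0, 0, 0, 0],
    [0, 0, 0, 0],
    [0, 0, 0, 0],
  ],
  fingers=36,
)

```text
clock: 9.87
tool_pos: [0.343, -0.272, 0.0924]
orientation: [180.0, 0.0, -90.0]
force: [0.6, -0.1, -0.4]
opening: 0.0362
```

Emit:
jog_arm(
  commands=[
    [0, 0, 0, 0],
    [0, 0, 0, 0],
    [0, 0, 0, 0],
    [0, 0, 0, 0],
    [0, 0, 0, 0],
    [0, 0, 20, 0],
    [0, 0, 30, 0],
    [0, 0, 30, 0],
    [0, 0, 30, 0],
    [0, 0, 30, 0],
  ],
  fingers=20,
)

```text
clock: 10.7
tool_pos: [0.3423, -0.2716, 0.2337]
orientation: [180.0, 0.0, -90.0]
force: [-0.1, -0.5, -3.3]
opening: 0.0297
```

Emit:
jog_arm(
  commands=[
    [0, 0, 30, 0],
    [0, 0, 30, 0],
    [0, 0, 30, 0],
    [0, 0, 20, 0],
    [15, 30, 0, 0],
    [15, 30, 0, 0],
    [15, 20, 0, 0],
    [0, 0, 0, 0],
    [0, 0, 0, 0],
    [0, 0, 0, 0],
  ],
)

```text
clock: 11.53
tool_pos: [0.3877, -0.1918, 0.3421]
orientation: [179.9, 0.0, -90.0]
force: [-0.5, -0.2, -2.0]
opening: 0.0298
```

Run:
```python
from h import *
s=snapshot("top");q=snapshot("side"); o=get_obs(); print(o["tool_pos"],o["force"],o["moment"],o["opening"])
crop(q,"pics/s9.png",220,420,80,280,4)
crop(s,"pics/t9.png",380,580,110,260,4)
```

```text
[ 0.38752759 -0.19232081  0.34232269] [-0.61382743  0.12693324 -1.91249828] [ 0.04610949 -0.03137935 -0.06035021] 0.029722754395239012
```

View pics/s9.png

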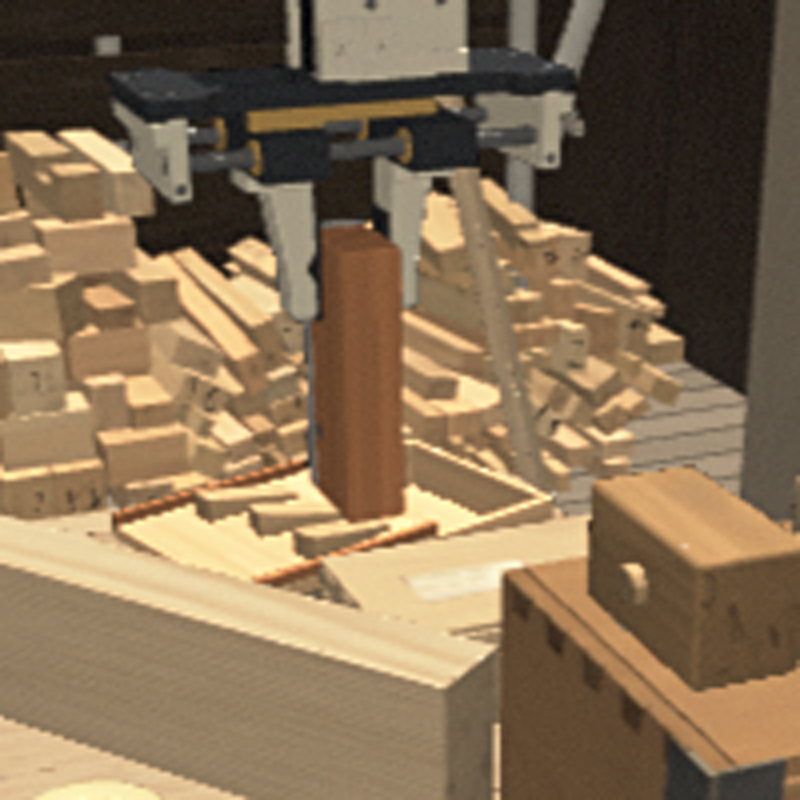

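View pics/t9.png

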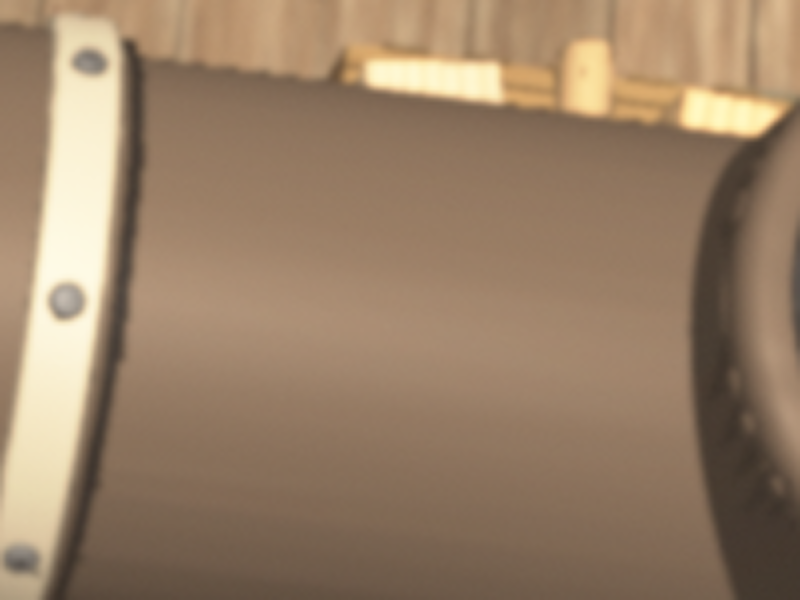

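Run:
```python
from h import *
im=cv2.imread("pics/top0.png"); cv2.imwrite("pics/t10.png",cv2.resize(im[100:300,420:600],None,fx=3,fy=3,interpolation=cv2.INTER_CUBIC))
s=snapshot("top"); q=snapshot("side")
for n,uv,z in (("mallet head TL",(497,219),.27),("pale TL",(472,126),.25),("pale BR",(507,175),.25)): print(n,ray(s,uv,z).round(3))
# chest top corner near-left in side view: s9 (500,575)->px, s9 front (700,770)
for p in ((503,575),(700,772)): print("side edge",ray(q,(220+p[0]/4,80+p[1]/4),.215).round(3))
```

```text
mallet head TL [ 0.517 -0.282  0.27 ]
pale TL [ 0.689 -0.233  0.25 ]
pale BR [ 0.605 -0.301  0.25 ]
side edge [ 0.449 -0.238  0.215]
side edge [ 0.446 -0.438  0.215]
```

View pics/t10.png

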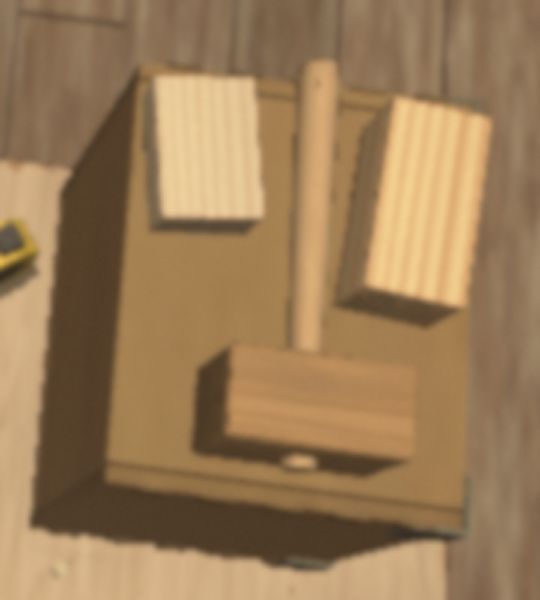

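Emit:
jog_arm(
  commands=[
    [35.5, -3.3, 0, 0],
    [35.5, -3.3, 0, 0],
    [35.5, -3.3, 0, 0],
    [35.5, -3.1, 0, 0],
    [0, 0, -12, 0],
    [0, 0, -12, 0],
    [0, 0, -6, 0],
    [0, 0, -3, 0],
    [0, 0, -3, 0],
    [0, 0, 0, 0],
  ],
)

```text
clock: 12.57
tool_pos: [0.5298, -0.2053, 0.3078]
orientation: [-179.9, -0.0, -90.0]
force: [0.3, 0.2, -2.1]
opening: 0.0301
```

Run:
```python
from h import *
q=snapshot("side"); o=get_obs(); print(o["tool_pos"],o["force"],o["moment"],o["opening"])
crop(q,"pics/s11.png",280,440,100,260,4)
```

```text
[ 0.52991953 -0.20521806  0.30768487] [-0.47187114 -0.11977432 -2.24852892] [ 0.06030439 -0.08782459  0.02345726] 0.029738946093770764
```

View pics/s11.png

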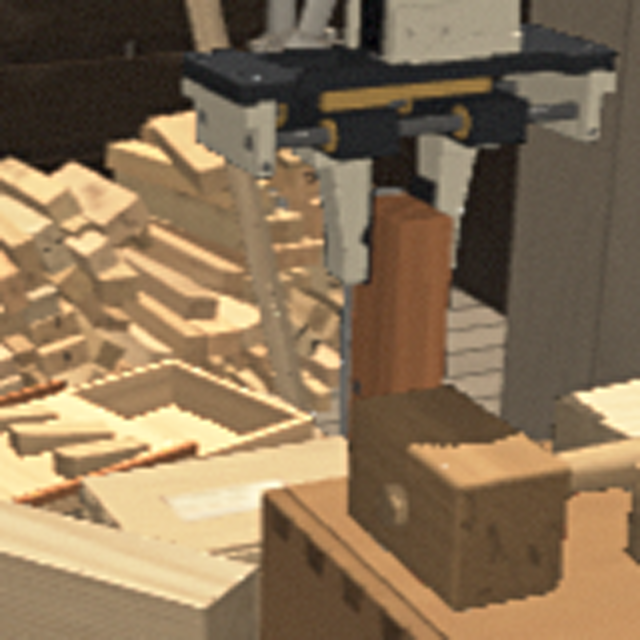

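Emit:
jog_arm(
  commands=[
    [0, 0, -3, 0],
    [5, 0, 0, 0],
    [0, 9.6, -4, 0],
    [0, 9.4, -3.9, 0],
    [0, 9, -4.7, 0],
    [0, 8.5, -5.4, 0],
    [0, 8, -6.2, 0],
    [0, 7.5, -6.8, 0],
    [0, 0, 0, 0],
    [0, 0, 0, 0],
  ],
)

```text
clock: 13.45
tool_pos: [0.5347, -0.1518, 0.2743]
orientation: [-179.9, 0.1, -90.0]
force: [-4.7, 7.9, 5.5]
opening: 0.0301
```

Run:
```python
from h import *
q=snapshot("side"); o=get_obs(); print(o["tool_pos"],o["force"],o["moment"],o["opening"])
crop(q,"pics/s12.png",280,440,100,260,4)
```

```text
[ 0.53472629 -0.15181439  0.27423683] [-4.23380442  8.66168165  6.06542915] [ 2.91332796  1.81509598 -0.37597088] 0.030080596400892574
```

View pics/s12.png

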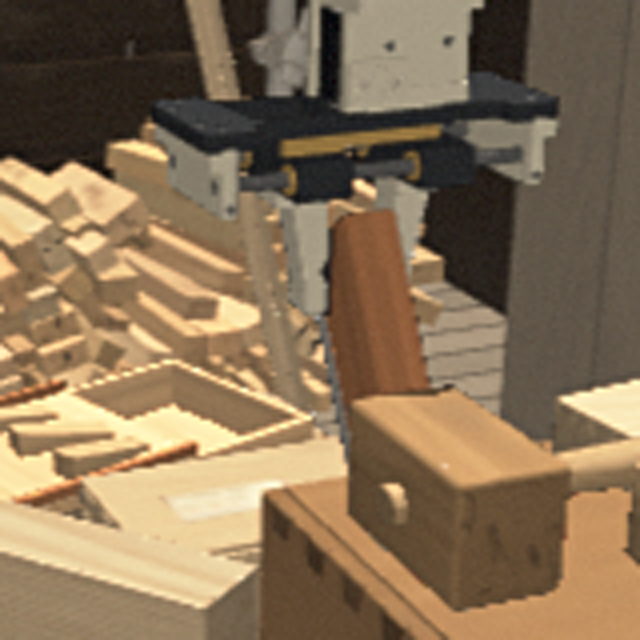

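Emit:
jog_arm(
  commands=[
    [0, 6.8, -7.5, 0],
    [0, 6.2, -8, 0],
    [0, 5.4, -8.5, 0],
    [0, 4.7, -9, 0],
    [0, 0, 0, 0],
    [0, 5, 20, 0],
    [0, 5, 20, 0],
    [-10, 0, 20, 0],
    [-20, 0, 0, 0],
    [0, 0, 0, 0],
  ],
)

```text
clock: 14.33
tool_pos: [0.5033, -0.1198, 0.3018]
orientation: [-179.8, 0.0, -90.0]
force: [-1.5, 0.3, -4.6]
opening: 0.0298
```

Run:
```python
from h import *
q=snapshot("side"); o=get_obs(); print(o["tool_pos"],o["force"],o["moment"],o["opening"])
crop(q,"pics/s13.png",260,420,100,260,4)
```

```text
[ 0.50418047 -0.11981557  0.30110904] [ 0.05785956  0.42655097 -2.45130895] [ 0.2023518  -0.13294213 -0.01995752] 0.030184167511242675
```

View pics/s13.png

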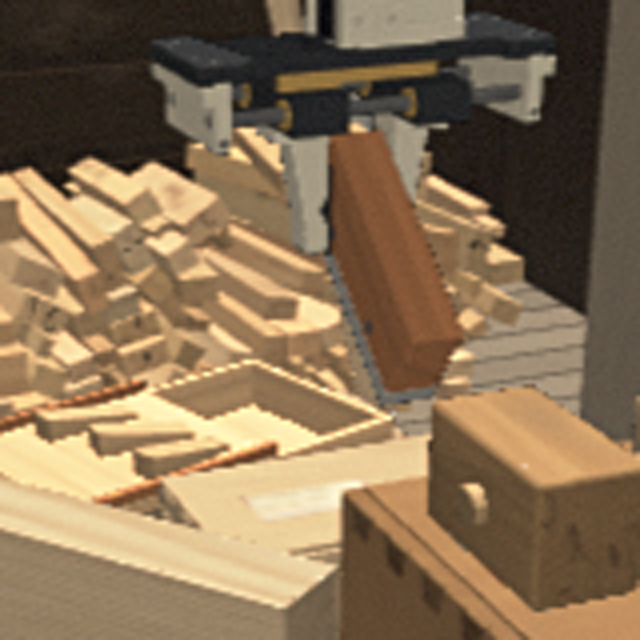

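Emit:
jog_arm(
  commands=[
    [-33, 0, 0, 0],
    [-34, 0, 0, 0],
    [-33, 0, 0, 0],
    [-33, 0, 0, 0],
    [-33, -20, 0, 0],
    [0, -33, -20, 0],
    [0, -33, -20, 0],
    [0, -33, -20, 0],
    [0, -4, -20, 0],
    [0, 0, -20, 0],
  ],
)

```text
clock: 15.22
tool_pos: [0.3387, -0.2449, 0.1986]
orientation: [-180.0, -0.0, -90.2]
force: [-0.1, 0.0, -2.7]
opening: 0.0298
```

Emit:
jog_arm(
  commands=[
    [0, 0, -30, 0],
    [0, 0, -30, 0],
    [0, 0, -25, 0],
    [0, 0, -20, 0],
    [0, 0, -10, 0],
    [0, 0, -5, 0],
    [0, 0, 0, 0],
    [0, 0, 0, 0],
    [0, 0, 0, 0],
    [0, 0, 0, 0],
  ],
)

```text
clock: 16.05
tool_pos: [0.3398, -0.243, 0.0805]
orientation: [-179.9, -0.0, -90.0]
force: [0.4, -0.5, -2.0]
opening: 0.0301
```

Run:
```python
from h import *
q=snapshot("side"); o=get_obs(); print(o["tool_pos"],o["force"],o["moment"],o["opening"])
crop(q,"pics/s14.png",220,380,200,360,4)
```

```text
[ 0.33971277 -0.24297154  0.08040215] [ 0.73995399  0.13294372 -2.41084998] [ 0.15951521 -0.02383841 -0.02007331] 0.030045512380569333
```

View pics/s14.png

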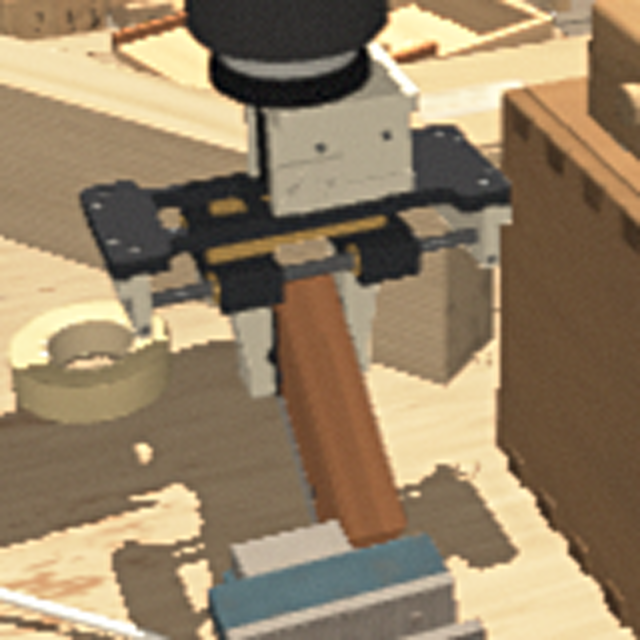

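Emit:
jog_arm(
  commands=[
    [0, 0, -6, 0],
    [0, 0, -6, 0],
    [0, 0, -6, 0],
    [0, 0, -6, 0],
    [0, 0, -6, 0],
    [0, 0, -6, 0],
    [0, 0, -6, 0],
    [0, 0, -6, 0],
    [0, 0, 0, 0],
    [0, 0, 0, 0],
  ],
)

```text
clock: 16.93
tool_pos: [0.3389, -0.2428, 0.0311]
orientation: [179.9, 0.0, -90.0]
force: [-0.0, 0.4, -2.9]
opening: 0.0299
```

Run:
```python
from h import *
q=snapshot("side"); o=get_obs(); print(o["tool_pos"],o["force"],o["moment"],o["opening"])
crop(q,"pics/s15.png",220,380,200,360,4)
```

```text
[ 0.33852455 -0.24274306  0.03116099] [ 0.30203756 -0.2469277  -2.68122545] [ 0.14940985 -0.02506261 -0.02267963] 0.02989894993252203
```

View pics/s15.png

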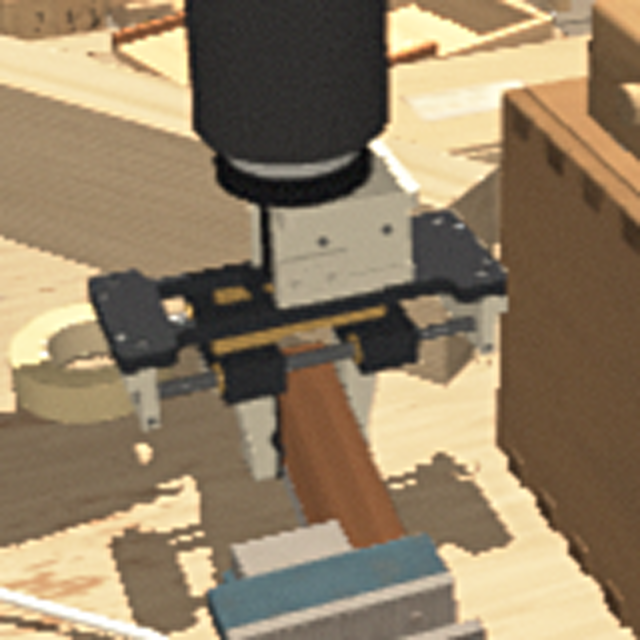

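Emit:
jog_arm(
  commands=[
    [0, 0, -4, 0],
    [0, 0, -4, 0],
    [0, 0, -4, 0],
    [0, 0, -4, 0],
    [0, 0, -4, 0],
    [0, 0, -4, 0],
    [0, 0, -2, 0],
    [0, 0, 0, 0],
    [0, 0, 0, 0],
    [0, 0, 0, 0],
  ],
)

```text
clock: 17.82
tool_pos: [0.3385, -0.2428, 0.0054]
orientation: [180.0, 0.0, -90.0]
force: [-1.1, -1.0, -1.9]
opening: 0.0302
```

Run:
```python
from h import *
s=snapshot("top");q=snapshot("side"); o=get_obs(); print(o["tool_pos"],o["force"],o["moment"],o["opening"])
crop(q,"pics/s16.png",220,380,200,360,4)
crop(s,"pics/t16.png",400,520,270,390,5)
```

```text
[ 0.33849012 -0.24277541  0.00538828] [ 0.3686232  -0.53642801 -1.74146786] [ 0.13551654 -0.12121651  0.04443341] 0.03016980962599125
```

View pics/s16.png

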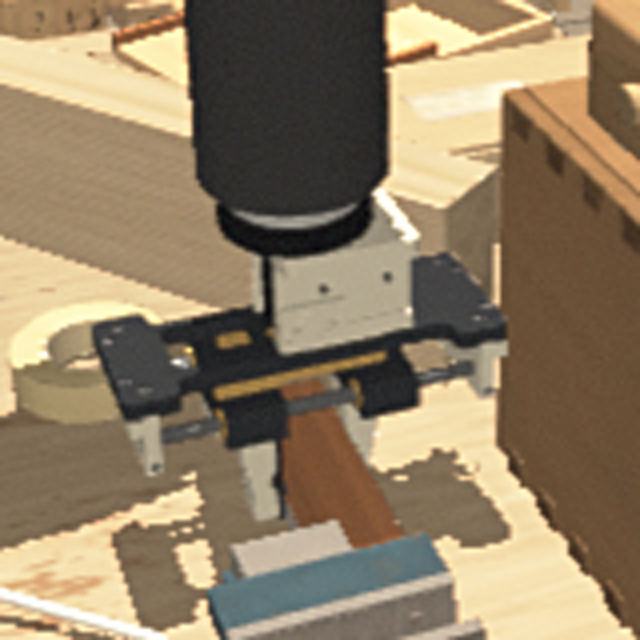

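View pics/t16.png

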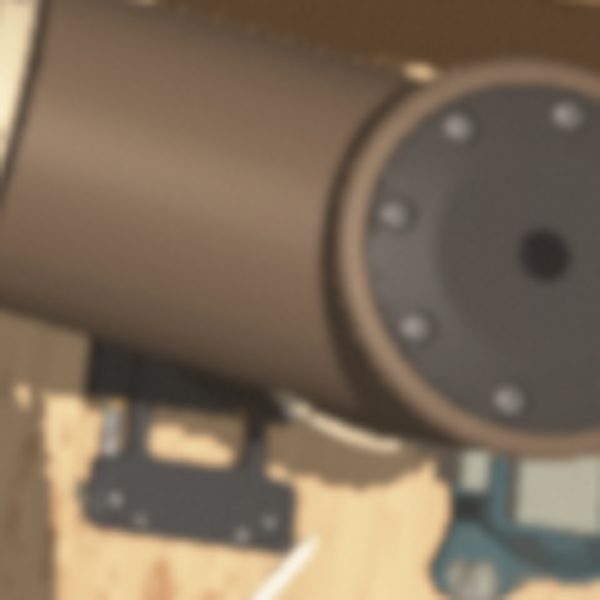

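Emit:
jog_arm(
  commands=[
    [0, 0, -2, 0],
    [0, 0, -1, 0],
    [0, 0, 0, 0],
    [0, 0, 0, 0],
    [0, 0, 0, 0],
    [0, 0, 0, 0],
    [0, 0, 0, 0],
    [0, 0, 0, 0],
    [0, 0, 0, 0],
    [0, 0, 0, 0],
  ],
)

```text
clock: 18.75
tool_pos: [0.339, -0.2428, 0.0026]
orientation: [180.0, 0.0, -90.0]
force: [-0.6, 1.1, 1.5]
opening: 0.0299
```

Emit:
jog_arm(
  commands=[
    [0, 0, 0, 0],
    [0, 0, 0, 0],
    [0, 0, 0, 0],
    [0, 0, 0, 0],
    [0, 0, 20, 0],
    [0, 0, 25, 0],
    [0, 0, 25, 0],
    [0, 0, 25, 0],
    [0, 0, 25, 0],
    [0, 0, 0, 0],
  ],
  fingers=50,
)

```text
clock: 19.58
tool_pos: [0.3417, -0.2437, 0.127]
orientation: [-179.6, -0.1, -89.9]
force: [1.3, -1.0, 0.4]
opening: 0.0499
```

Run:
```python
from h import *
s=snapshot("top");q=snapshot("side"); o=get_obs(); print(o["tool_pos"],o["force"],o["moment"],o["opening"])
crop(q,"pics/s17.png",220,380,200,360,4)
crop(s,"pics/t17.png",380,520,270,390,5)
```

```text
[ 0.33963028 -0.24287658  0.12335218] [ 0.28384416 -0.05452072 -0.65336869] [0.073432   0.02040628 0.02389828] 0.049694206266909825
```

View pics/s17.png

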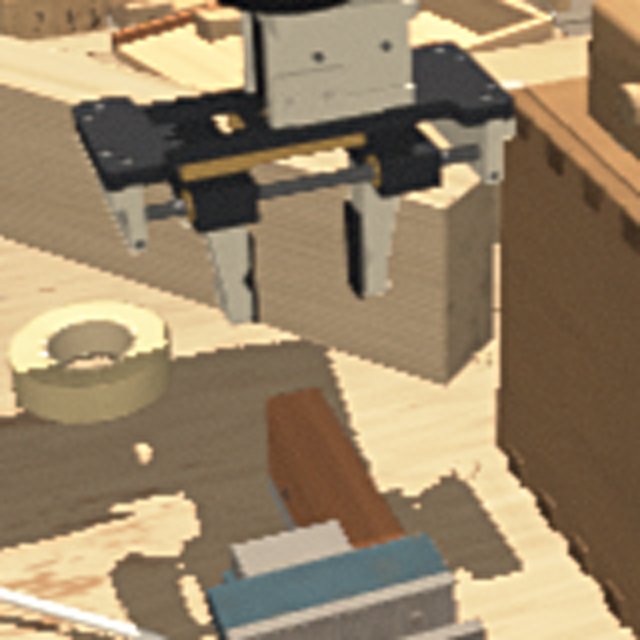

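View pics/t17.png

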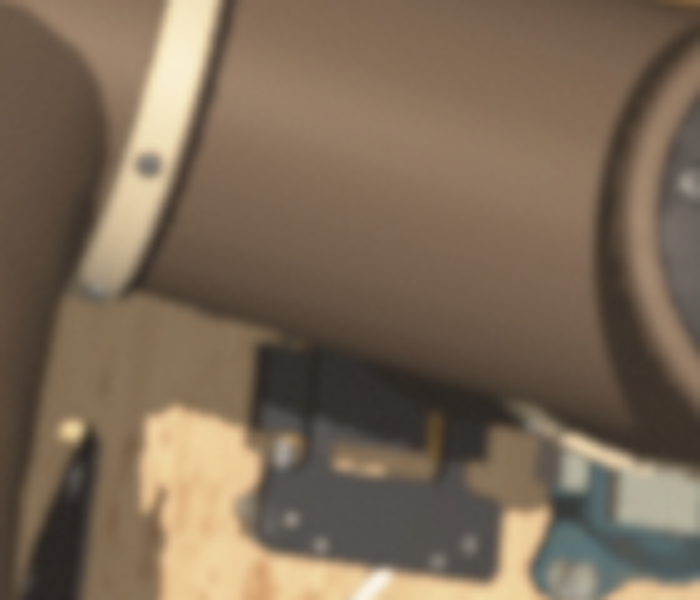

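Run:
```python
from h import *
q=snapshot("side")
for p in ((269,401),(321,389),(404,528),(375,468),(345,545),(320,510)): print(p,ray(q,(220+p[0]/4,200+p[1]/4),.06).round(4))
```

```text
(269, 401) [ 0.3257 -0.2276  0.06  ]
(321, 389) [ 0.3537 -0.2272  0.06  ]
(404, 528) [ 0.3537 -0.3483  0.06  ]
(375, 468) [ 0.3568 -0.3007  0.06  ]
(345, 545) [ 0.3246 -0.3496  0.06  ]
(320, 510) [ 0.3221 -0.3214  0.06  ]
```

Emit:
jog_arm(
  commands=[
    [0, -12, 0, 0],
    [0, -13, 0, 0],
    [0, -12, 0, 0],
    [0, 0, -25, 0],
    [0, 0, -25, 0],
    [0, 0, -25, 0],
    [0, 0, -15, 0],
    [0, 0, -9.5, 0],
    [0, 0, 0, 0],
    [0, 0, 0, 0],
  ],
)

```text
clock: 20.57
tool_pos: [0.3378, -0.2795, 0.0218]
orientation: [179.8, 0.1, -90.0]
force: [0.4, -1.0, 0.3]
opening: 0.0499
```

Run:
```python
from h import *
q=snapshot("side"); o=get_obs(); print(o["tool_pos"],o["force"],o["moment"],o["opening"])
crop(q,"pics/s18.png",220,380,200,360,4)
```

```text
[ 0.33858827 -0.27976065  0.02261044] [-0.39448633  0.08580104 -0.40476463] [ 0.04834031 -0.09518884 -0.07334325] 0.0500097700779173
```

View pics/s18.png

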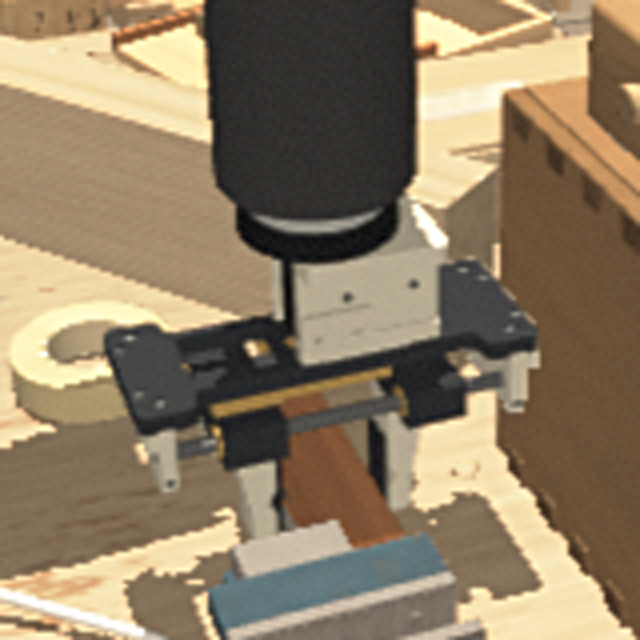

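Emit:
jog_arm(
  commands=[
    [0, 0, 0, 0],
    [0, 0, 0, 0],
    [0, 0, 0, 0],
    [0, 0, 0, 0],
    [0, 0, 0, 0],
    [0, 0, 40, 0],
    [0, 0, 40, 0],
    [0, 0, 40, 0],
    [0, 0, 40, 0],
    [0, 0, 40, 0],
  ],
  fingers=20,
)

```text
clock: 21.45
tool_pos: [0.3381, -0.2794, 0.225]
orientation: [-180.0, 0.0, -90.0]
force: [0.9, -1.0, -3.8]
opening: 0.0297
```

Emit:
jog_arm(
  commands=[
    [16.2, 36, 0, 0],
    [16.2, 36, 0, 0],
    [16.2, 36, 0, 0],
    [16.2, 36, 0, 0],
    [16.2, 36, 0, 0],
    [2, 40, 0, 1.8],
    [2, 40, 0, 1.8],
    [2, 40, 0, 1.8],
    [2, 40, 0, 1.8],
    [2, 40, 0, 1.8],
  ],
)

```text
clock: 22.28
tool_pos: [0.429, 0.102, 0.223]
orientation: [180.0, 0.0, -80.9]
force: [0.9, 0.3, -2.8]
opening: 0.0296
```

Emit:
jog_arm(
  commands=[
    [-7, 33.7, 0, 2.2],
    [-7, 33.7, 0, 2.2],
    [-7, 33.7, 0, 2.3],
    [-7, 33.7, 0, 2.3],
    [0, 0, -35, 0],
    [0, 0, -35, 0],
    [0, 0, -35, 0],
    [0, 0, -15, 0],
    [0, 0, 0, 0],
    [0, 0, 0, 0],
  ],
)

```text
clock: 23.12
tool_pos: [0.4017, 0.2345, 0.1027]
orientation: [179.9, -0.1, -72.0]
force: [1.2, 0.1, -2.2]
opening: 0.0295
```

Run:
```python
from h import *
s=snapshot("top");q=snapshot("side"); o=get_obs(); print(o["tool_pos"],o["orientation"],o["force"],o["opening"])
crop(q,"pics/s19.png",140,340,90,250,4)
crop(s,"pics/t19.png",120,320,130,290,4)
```

```text
[0.40278976 0.23571443 0.10442973] [-1.79891766e+02  5.41805469e-02 -7.19836382e+01] [-0.22045552  0.09289898 -3.23295062] 0.029971342094484106
```

View pics/s19.png

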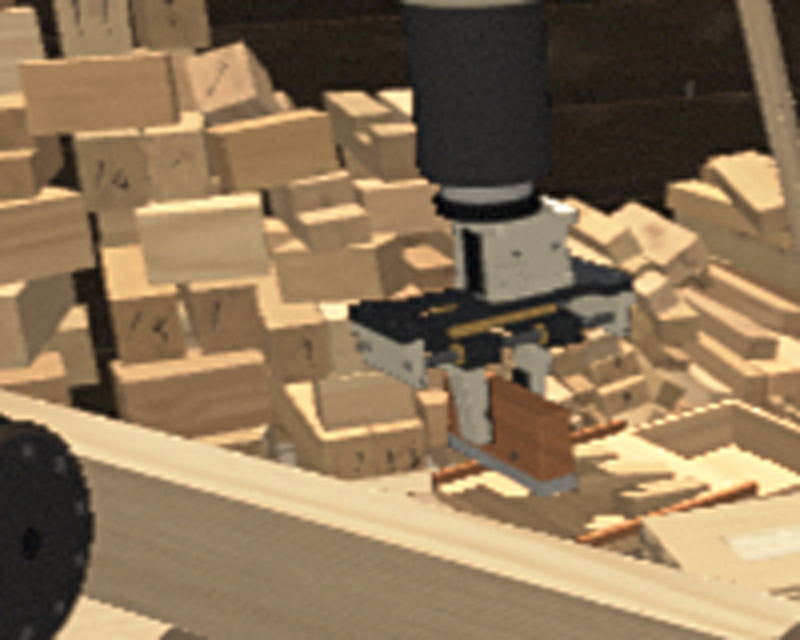

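View pics/t19.png

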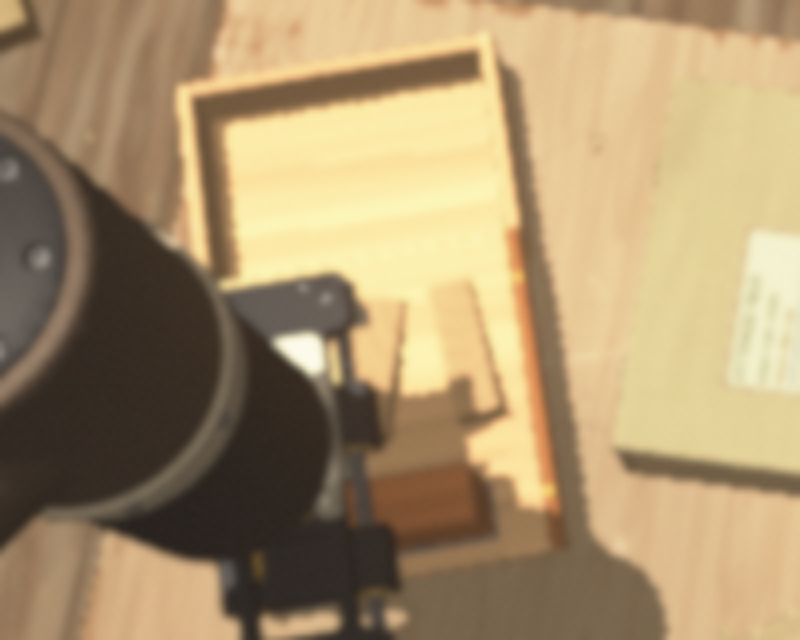

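```bash
cat >> h.py <<'E'
O=np.array([.4768,.2467]);UX=np.array([np.cos(np.radians(18)),np.sin(np.radians(18))]);UY=np.array([-UX[1],UX[0]])
def bf(p): d=np.array(p)[:2]-O; return (np.array([d@UX,d@UY])*1000).round(1)
E
python3 - <<'E'
from h import *
s=snapshot("top"); o=get_obs();print("tcp",bf(o["tool_pos"]))
for p in ((475,464),(490,530),(400,478),(400,545)): print(p,bf(ray(s,(120+p[0]/4,130+p[1]/4),.141)))
for p in ((495,535),): print("bottom",bf(ray(s,(120+p[0]/4,130+p[1]/4),.081)))
E
```

```text
tcp [-73.7  12.5]
(475, 464) [-66.3 -62.7]
(490, 530) [-99.6 -65.5]
(400, 478) [-66.8 -26. ]
(400, 545) [-99.3 -22. ]
bottom [-91.2 -57.8]
```

Emit:
jog_arm(
  commands=[
    [0, 0, -15, 0],
    [0, 0, -12, 0],
    [0, 0, -5, 0],
    [0, 0, -2, 0],
    [0, 0, 0, 0],
    [0, 0, 0, 0],
    [0, 0, 0, 0],
    [0, 0, -2, 0],
    [0, 0, 0, 0],
    [0, 0, 0, 0],
  ],
)

```text
clock: 24.1
tool_pos: [0.4026, 0.2356, 0.0685]
orientation: [-179.9, 0.0, -72.0]
force: [-3.9, -1.7, 10.7]
opening: 0.0296
```

Emit:
jog_arm(
  commands=[
    [7.6, 2.5, 0, 0],
    [7.6, 2.5, 0, 0],
    [7.6, 2.5, 0, 0],
    [7.6, 2.5, 0, 0],
    [7.6, 2.5, 0, 0],
    [7.6, 2.5, 0, 0],
    [7.6, 2.5, 0, 0],
    [7.6, 2.4, 0, 0],
    [7.6, 2.4, 0, 0],
    [7.6, 2.4, 0, 0],
  ],
)

```text
clock: 24.93
tool_pos: [0.4784, 0.2598, 0.0685]
orientation: [-180.0, 0.0, -72.0]
force: [-4.6, -2.0, 9.8]
opening: 0.0301
```

Run:
```python
from h import *
s=snapshot("top");q=snapshot("side"); o=get_obs(); print(o["tool_pos"],bf(o["tool_pos"]),o["orientation"],o["force"],o["opening"])
crop(q,"pics/s20.png",200,360,150,250,4)
crop(s,"pics/t20.png",120,320,130,290,4)
```

```text
[0.4799363  0.26065539 0.06852985] [ 7.3 12.3] [-1.79837037e+02  2.61724859e-02 -7.19617699e+01] [ 1.31487504 -1.77222839  4.57102181] 0.030023544702149827
```

View pics/s20.png

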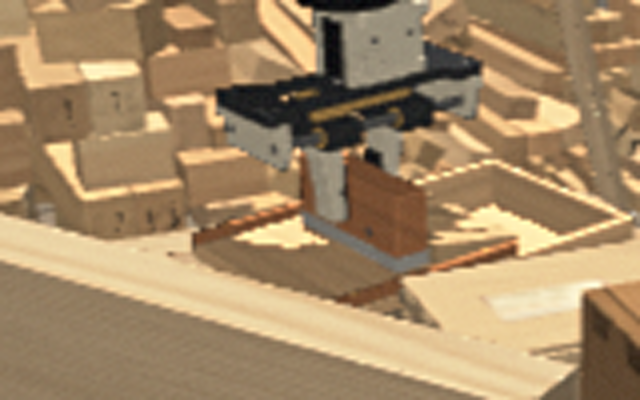

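View pics/t20.png

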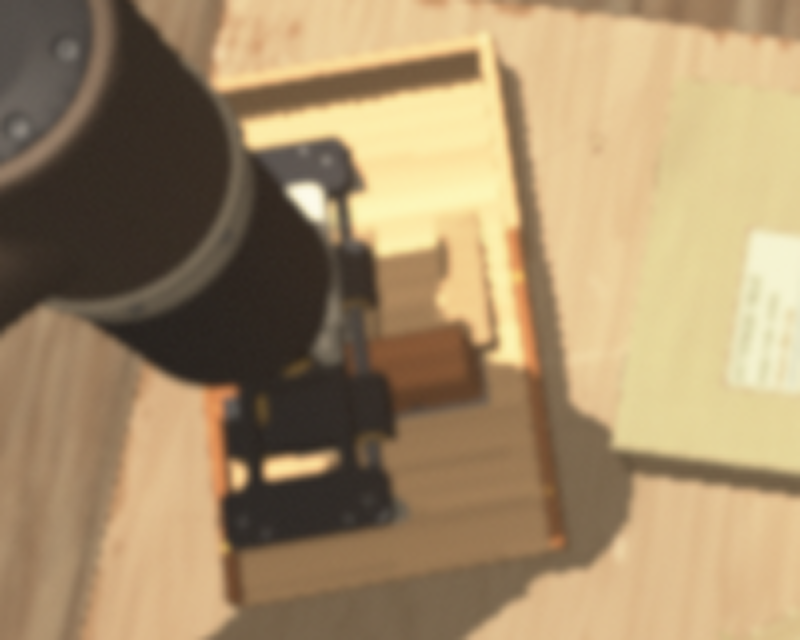

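Emit:
jog_arm(
  commands=[
    [7.2, 2.3, 0, 0],
    [7.2, 2.3, 0, 0],
    [7.2, 2.3, 0, 0],
    [7.2, 2.3, 0, 0],
    [7.2, 2.3, 0, 0],
    [7.2, 2.3, 0, 0],
    [7.2, 2.3, 0, 0],
    [7.2, 2.3, 0, 0],
    [7.2, 2.3, 0, 0],
    [0, 0, 0, 0],
  ],
)

```text
clock: 25.87
tool_pos: [0.5447, 0.2812, 0.0686]
orientation: [-179.9, 0.0, -72.0]
force: [1.4, -0.3, 3.7]
opening: 0.0297
```

Run:
```python
from h import *
s=snapshot("top");q=snapshot("side"); o=get_obs(); print(o["tool_pos"],bf(o["tool_pos"]),o["orientation"],o["force"],o["opening"])
crop(q,"pics/s21.png",200,360,150,250,4)
crop(s,"pics/t21.png",120,320,130,290,4)
```

```text
[0.54460222 0.28116256 0.06856381] [75.1 11.8] [-1.79802882e+02  2.80322429e-02 -7.19673749e+01] [ 3.03374143 -1.5421349   5.41895614] 0.029843674469978036
```

View pics/s21.png

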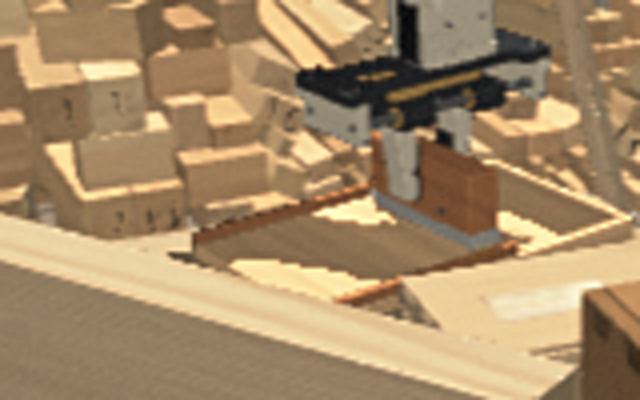

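View pics/t21.png

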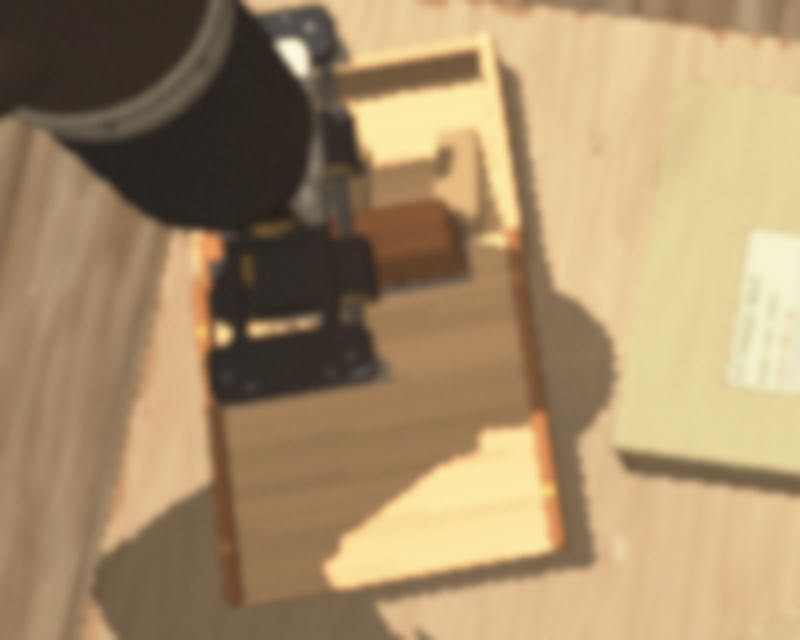

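Emit:
jog_arm(
  commands=[
    [0, 0, 15, 0],
    [0, 0, 30, 0],
    [0, 0, 35, 0],
    [0, 0, 40, 0],
    [-10, -38, 20, 0],
    [-10, -38, 0, 0],
    [-10, -38, 0, 0],
    [-10, -38, 0, 0],
    [-10, -38, 0, 0],
    [0, 0, 0, 0],
  ],
)

```text
clock: 26.8
tool_pos: [0.49, 0.0875, 0.2059]
orientation: [179.9, 0.0, -72.2]
force: [-1.3, 0.6, -3.9]
opening: 0.0298
```

Run:
```python
from h import *
s=snapshot("top");q=snapshot("side"); o=get_obs(); print(o["tool_pos"],o["force"],o["opening"])
crop(q,"pics/s22.png",180,360,130,250,4)
crop(s,"pics/t22.png",120,320,130,290,4)
```

```text
[0.4927261  0.09110572 0.20627064] [ 0.62035762  0.08634503 -2.65892455] 0.029867423946758027
```

View pics/s22.png

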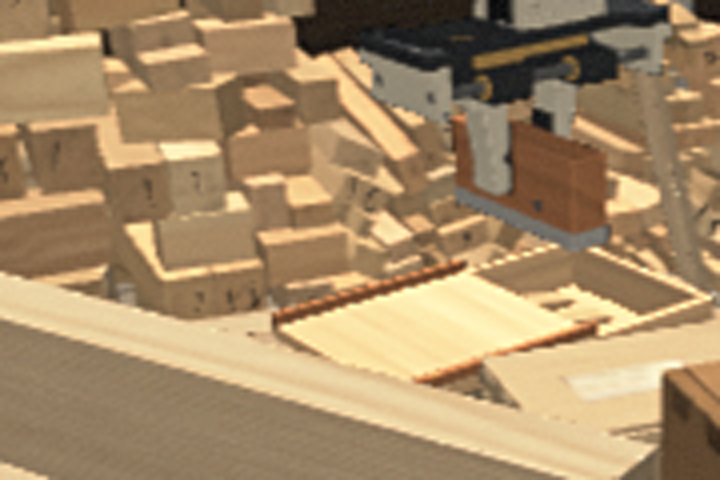

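View pics/t22.png

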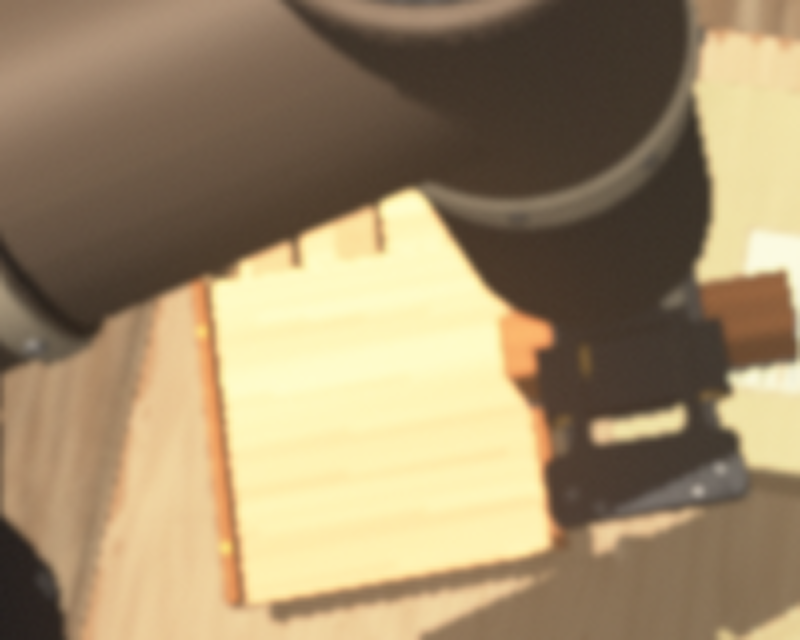

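Emit:
jog_arm(
  commands=[
    [-14.5, -38, 3, -3.6],
    [-14.5, -38, 3, -3.6],
    [-14.5, -38, 3, -3.6],
    [-14.5, -38, 3, -3.6],
    [-14.5, -38, 3, -3.6],
    [-16.3, -35, 0, 0],
    [-16.3, -35, 0, 0],
    [-16.3, -35, 0, 0],
    [-16.3, -35, 0, 0],
    [-16.3, -35, 0, 0],
  ],
)

```text
clock: 27.73
tool_pos: [0.3391, -0.2735, 0.2212]
orientation: [-180.0, 0.0, -89.9]
force: [1.8, -0.5, -2.1]
opening: 0.0299
```

Run:
```python
from h import *
s=snapshot("top");q=snapshot("side"); o=get_obs(); print(o["tool_pos"],o["orientation"],o["force"],o["opening"])
crop(q,"pics/s23.png",220,380,160,320,4)
crop(s,"pics/t23.png",120,320,130,290,4)
```

```text
[ 0.33752471 -0.27574422  0.22067616] [ 1.79928370e+02 -7.55470781e-03 -9.02919420e+01] [-1.04652462 -0.1200984  -1.69390527] 0.030072503358769
```

View pics/s23.png

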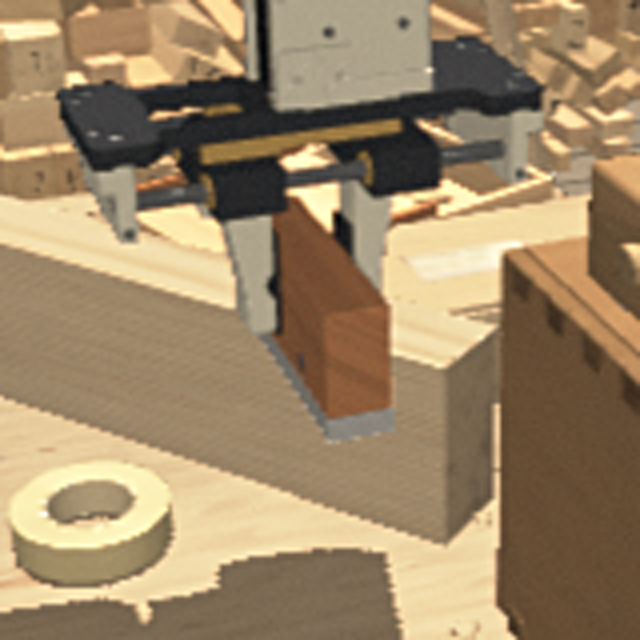

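View pics/t23.png

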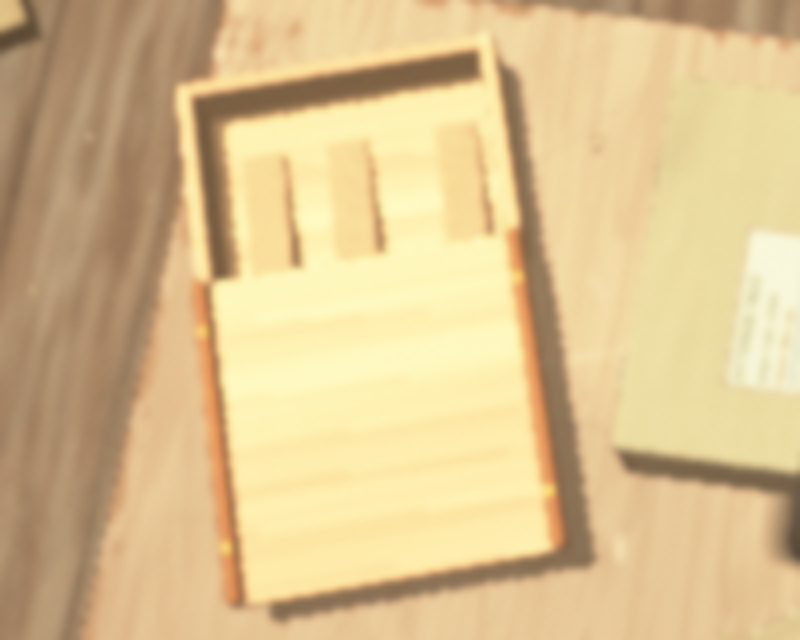

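Emit:
jog_arm(
  commands=[
    [0.5, -2.5, 0, 0],
    [0.5, -2.5, 0, 0],
    [0, 0, -35, 0],
    [0, 0, -35, 0],
    [0, 0, -35, 0],
    [0, 0, -35, 0],
    [0, 0, -25, 0],
    [0, 0, -15, 0],
    [0, 0, -8, 0],
    [0, 0, 0, 0],
  ],
)

```text
clock: 28.67
tool_pos: [0.3405, -0.2764, 0.0315]
orientation: [179.8, 0.0, -89.9]
force: [-0.4, 0.2, -2.8]
opening: 0.0296
```

Emit:
jog_arm(
  commands=[
    [0, 0, 0, 0],
    [0, 0, -3, 0],
    [0, 0, -3, 0],
    [0, 0, -1.5, 0],
    [0, 0, -1, 0],
    [0, 0, 0, 0],
    [0, 0, 0, 0],
    [0, 0, 0, 0],
    [0, 0, 0, 0],
    [0, 0, 0, 0],
  ],
)

```text
clock: 29.5
tool_pos: [0.3404, -0.2776, 0.0245]
orientation: [-180.0, -0.0, -90.0]
force: [-0.3, -0.1, -3.1]
opening: 0.0301
```

Run:
```python
from h import *
q=snapshot("side"); o=get_obs(); print(o["tool_pos"],o["orientation"],o["force"],o["opening"])
crop(q,"pics/s24.png",220,380,200,360,4)
```

```text
[ 0.34039515 -0.27759788  0.02451677] [-1.79993954e+02 -2.25642657e-03 -9.00055872e+01] [ 0.36642645 -1.48924189 -2.22992063] 0.029842048316953276
```

View pics/s24.png

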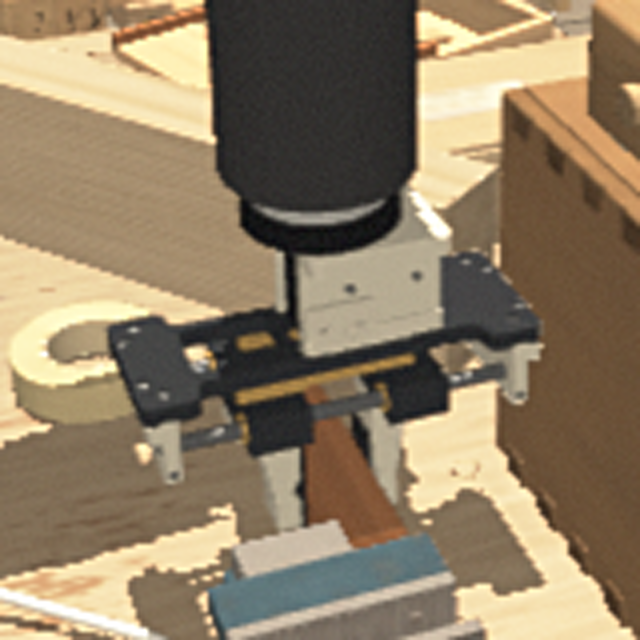

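Emit:
jog_arm(
  commands=[
    [0, 0, -1, 0],
    [0, 0, -1, 0],
    [0, 0, -0.5, 0],
    [0, 0, 0, 0],
    [0, 0, 0, 0],
    [0, 0, 0, 0],
    [0, 0, 0, 0],
    [0, 0, 0, 0],
    [0, 0, 0, 0],
    [0, 0, 0, 0],
  ],
)

```text
clock: 30.38
tool_pos: [0.3405, -0.2776, 0.0234]
orientation: [-180.0, -0.0, -90.0]
force: [-6.5, 6.6, 24.2]
opening: 0.03
```

Emit:
jog_arm(
  commands=[
    [0, 0, 0, 0],
    [0, 0, 0, 0],
    [0, 0, 0, 0],
    [0, 0, 0, 0],
    [0, 0, 0, 0],
    [0, 0, 15, 0],
    [0, 0, 25, 0],
    [0, 0, 30, 0],
    [0, 0, 35, 0],
    [0, 0, 35, 0],
  ],
  fingers=50,
)

```text
clock: 31.22
tool_pos: [0.3397, -0.2774, 0.1631]
orientation: [179.9, 0.0, -90.0]
force: [1.3, -0.5, -0.2]
opening: 0.05
```

Emit:
jog_arm(
  commands=[
    [0, 0, 35, 0],
    [0, 0, 35, 0],
    [0, 0, 35, 0],
    [15, 35, 0, 0],
    [15, 35, 0, 0],
    [15, 35, 0, 0],
    [15, 35, 0, 0],
    [15, 35, 0, 0],
    [0, 0, 0, 0],
    [0, 0, 0, 0],
  ],
)

```text
clock: 32.05
tool_pos: [0.4159, -0.1008, 0.2667]
orientation: [180.0, -0.0, -89.8]
force: [-0.2, -0.2, -0.6]
opening: 0.0502
```

Run:
```python
from h import *
s=snapshot("top");q=snapshot("side"); o=get_obs(); print(o["tool_pos"],o["orientation"],o["force"],o["opening"])
crop(q,"pics/s25.png",220,380,200,360,4)
cv2.imwrite("pics/t25.png",s["image"][:,:,::-1])
for p in ((269,401),(321,389)): print(p)
```

```text
[ 0.41511722 -0.10257901  0.26669036] [ 1.79958890e+02 -8.93675907e-03 -8.99541739e+01] [-0.26614716 -0.05881864  0.10946001] 0.05029292157678371
(269, 401)
(321, 389)
```

View pics/s25.png

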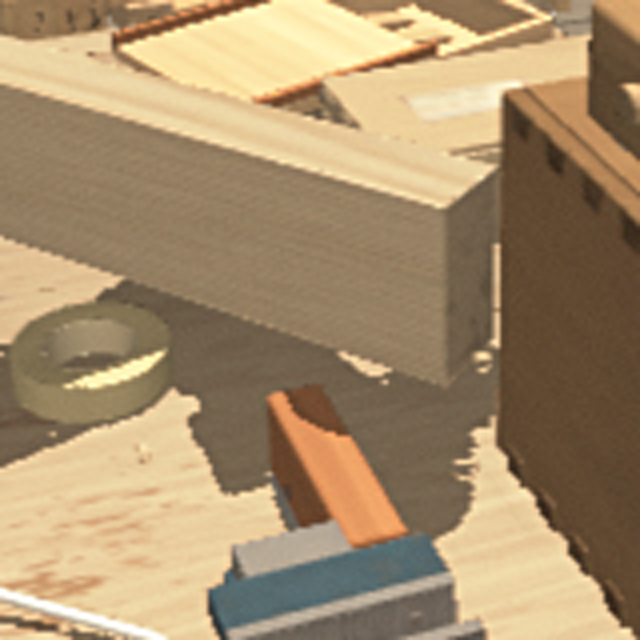

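View pics/t25.png

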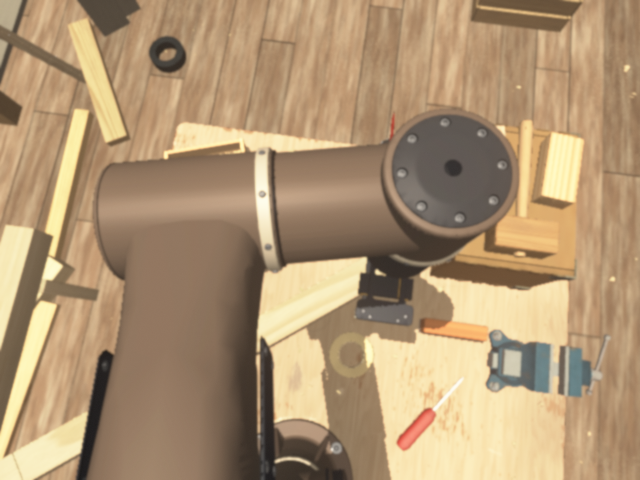

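```bash
python3 -c "
from plant import close_job,get_obs
print(get_obs()['force'],get_obs()['clock']); print(close_job())"
```

```text
[-0.26614716 -0.05881864  0.10946001] 32.15
the job is handed in; nothing more can be done
None
```

The job is done and handed in at 32.2 s. All three wedges lie in the tray, and the scraper block is back on its steel edge on the bench, released, with the arm clear of it.

- **Laying the block down:** The jog moves can't tilt the tool, so I gripped the block near its top and rolled it over against the left top edge of the drawer chest. I then lowered it onto its steel edge on the free bench and let go.
- **Wiping:** I took it again by its back from above and wiped the panel once, with the steel edge pressed on it at about 4–11 N. The fingertips were about 68 mm above the bench, over the wedges' 63 mm tops.

**Last checks:**
- The top view after the wipe showed the panel empty and all three wedges in the tray.
- The final side view showed the block on its steel edge, and the wrist force was near zero.

**Problems and limits:**
- My first try at tilting the block, by easing the grip, failed. It slid about 10 mm down to the bench and stayed upright, so I regripped it.
- The last press before the final release read about 24 N at the wrist.
- The arm hid the tape measure and nail tin in the last top view, so I did not see them again. No low move went near them, though the lifted block passed above that part of the bench on the way to and from the chest edge.
- In the final top view the block's right end is close to the vice's mounting lug, but they do not appear to touch.

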